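# Rub down the tape on a packed carton

### The job

The tape over the top seam of the small carton in front of the robot has only been laid on: take the burnisher from the rubber mat and rub it down with the round tip, following the seam line slowly and with firm but gentle, even pressure from the end nearest the robot to the far end, then from the top downwards along the tape tab on the far end panel. Do not crush or shove the carton or disturb the other things on the bench, and lay the burnisher back on the mat.

Things in the scene. Friction and masses are not known exactly. Their poses are not given: they have to be found in the camera images.
- carton: Packed kraft carton, 200 mm long (its x), 150 mm wide (y), about 100 mm high, loose on the bench, 1.7 to 3.3 kg. Origin: centre of its underside; z up. x runs along the top seam from the near end (x = -100 mm, pointing to the robot within 20 degrees) to the far end panel (x = +100 mm). Rub with 3 to 12 N; above 20 N it is crushed. Tip speed under 0.1 m/s.
- seam_near (a point): Near end of the top seam, at the carton's nominal height of 100 mm. The real top is 93 to 107 mm above the bench, differing with how full the carton is: find it by touch. The taped flaps sink about 1 mm for every 3.5 N (at most 14 mm) and spring back. The seam is straight: a thin dark line in the middle of a brown tape 48 mm wide along the whole top.
- seam_far (a point): Far end of the top seam, 200 mm from seam_near, at the same nominal height. Here the tape turns down over the far end panel as a tab 48 mm wide, centred on y = 0. (The tab on the near end is already rubbed down.)
- tab_foot (a point): Foot of the tape tab on the far end panel, 56 mm straight below seam_far, at carton z = 44 mm. Below z = 84 mm the panel's face lies at carton x = 99.5 mm, gives about 1 mm for every 3.5 N (at most 10 mm) and springs back; above that is the stiff folded edge of the top.
- burnisher: Hand burnisher lying on the mat, 160 mm long, 80 g: flat-sided pale wooden handle (x from -50 to +50 mm, 22 mm wide, 24 mm high), brass ferrule, white nylon nose ending in a ball. Origin: underside of the handle at its middle; x points to the tip, z up. Grip hard (60 N) about 35 mm ahead of the origin; rub with the tool tilted 25 to 40 degrees tip-down to keep the gripper clear.
- burnisher_tip (a point): Centre of the burnisher's ball tip (radius 7 mm), 103 mm ahead of the burnisher's origin and 12 mm above its underside; the touching surface is always 7 mm from this point.
- mat: Black rubber mat fixed to the bench, 240 mm (x) by 170 mm (y), 3 mm thick. Origin: centre of its underside.
- tape_brown: Bystander: roll of brown tape lying flat, 110 mm across, 48 mm high, between mat and carton. Origin: centre of its underside.
- tape_clear: Bystander: roll of clear tape lying flat, 100 mm across, 48 mm high, between mat and carton. Origin: centre of its underside.
- pen_cup: Bystander: grey cup 76 mm across, 95 mm high, with pens up to 150 mm high. Origin: centre of its underside.
- jar: Bystander: white jar 56 mm across, 130 mm high, at the left side. Origin: centre of its underside.
- stapler: Bystander: black stapler 130 mm long, 50 mm high, at the right side. Origin: centre of its underside.

How it is judged:
On the way, in this order (a step that is already met when the one before it is completed fails the run):
1. the round tip rubs on the seam line, at the near end of the top seam (x of burnisher_tip in the frame of carton between -0.089 and -0.073 m and y of burnisher_tip in the frame of carton between -0.01 and 0.01 m and z of burnisher_tip in the frame of carton above 0.085 m and contact force between burnisher and carton above 1.5 N), for 0.08 s.
2. the round tip rubs on the seam line, a sixth of the way along (x of burnisher_tip in the frame of carton between -0.062 and -0.046 m and y of burnisher_tip in the frame of carton between -0.01 and 0.01 m and z of burnisher_tip in the frame of carton above 0.085 m and contact force between burnisher and carton above 1.5 N), for 0.08 s.
3. the round tip rubs on the seam line, a third of the way along (x of burnisher_tip in the frame of carton between -0.035 and -0.019 m and y of burnisher_tip in the frame of carton between -0.01 and 0.01 m and z of burnisher_tip in the frame of carton above 0.085 m and contact force between burnisher and carton above 1.5 N), for 0.08 s.
4. the round tip rubs on the seam line, half way along (x of burnisher_tip in the frame of carton between -0.008 and 0.008 m and y of burnisher_tip in the frame of carton between -0.01 and 0.01 m and z of burnisher_tip in the frame of carton above 0.085 m and contact force between burnisher and carton above 1.5 N), for 0.08 s.
5. the round tip rubs on the seam line, two thirds along (x of burnisher_tip in the frame of carton between 0.019 and 0.035 m and y of burnisher_tip in the frame of carton between -0.01 and 0.01 m and z of burnisher_tip in the frame of carton above 0.085 m and contact force between burnisher and carton above 1.5 N), for 0.08 s.
6. the round tip rubs on the seam line, five sixths along (x of burnisher_tip in the frame of carton between 0.046 and 0.062 m and y of burnisher_tip in the frame of carton between -0.01 and 0.01 m and z of burnisher_tip in the frame of carton above 0.085 m and contact force between burnisher and carton above 1.5 N), for 0.08 s.
7. the round tip rubs on the seam line, at the far end of the top seam (x of burnisher_tip in the frame of carton between 0.073 and 0.089 m and y of burnisher_tip in the frame of carton between -0.01 and 0.01 m and z of burnisher_tip in the frame of carton above 0.085 m and contact force between burnisher and carton above 1.5 N), for 0.08 s.
8. the round tip rubs on the upper part of the tab on the far end panel (z of burnisher_tip in the frame of carton between 0.069 and 0.085 m and y of burnisher_tip in the frame of carton between -0.012 and 0.012 m and x of burnisher_tip in the frame of carton above 0.09 m and contact force between burnisher and carton above 1.5 N), for 0.08 s.
9. the round tip rubs on the lower part of the tab on the far end panel (z of burnisher_tip in the frame of carton between 0.047 and 0.063 m and y of burnisher_tip in the frame of carton between -0.012 and 0.012 m and x of burnisher_tip in the frame of carton above 0.09 m and contact force between burnisher and carton above 1.5 N), for 0.08 s.
At the end, for the whole second after the job is handed in: The burnisher lies at rest on the mat (the middle of its handle within the mat's edges, tip lower than 35 mm); the carton stands upright within 20 mm of its starting place (x of burnisher in the frame of mat between -0.12 and 0.12 m and y of burnisher in the frame of mat between -0.085 and 0.085 m and height (world z) of burnisher below 0.03 m and height (world z) of burnisher_tip below 0.035 m and linear speed of burnisher below 0.02 m/s and distance of carton from where it was at the start of the episode below 0.02 m and angle between carton's own z axis and vertical below 0.05 rad); the robot touches nothing.
It fails at once if the burnisher presses the carton with more than 20 N (contact force between burnisher and carton above 20 N).
It fails at once if the burnisher moves faster than 0.12 m/s while pressed on the carton (contact force between burnisher and carton above 1.5 N and linear speed of burnisher above 0.12 m/s).
It fails at once if the carton is shoved by more than 20 mm (distance of carton from where it was at the start of the episode above 0.02 m).
It fails at once if another thing on the bench (tape roll, pen cup, jar, stapler) is moved by more than 30 mm (distance of any of tape_brown, tape_clear, pen_cup, jar, stapler from where it was at the start of the episode above 0.03 m).
It also fails if it takes over 72 s, if anything falls off the work surface, if the arm or the gripper's body presses on something with over 40 N, if the wrist force passes 120 N, or if a joint passes its speed limit or range.

### The arm

A 6-joint arm with a two-finger parallel gripper is mounted at the origin on the work surface. World frame = base frame: x ahead of the robot, y to its left, z up, the work surface at z = 0. Lengths are in m, angles in rad, forces in N, time in s.
With the tool pointing down it reaches from about 0.35 to 0.975 m from the base axis. Payload 17.4 kg.
Tool frame: the origin (TCP) lies between the finger pads; the fingertips stand manip.tcp_to_tips ahead of it and the grasp point (between the pads) lies 3 mm ahead of it (manip.tcp_to_tips is the distance from the TCP to the fingertips, in m); z points along the fingers, y is the line along which they close (so a half turn about z gives the same grasp; the last joint's range is limited). The gripper opens to 85 mm and grips with 20 to 120 N. Pads are 22 mm wide; open, the fingers measure 114 mm over their backs; the gripper's body (76 mm by 85 mm) begins 54 mm behind the grasp point. The pads swing forward as they close: fully open they stand 13 mm farther back than shut.
Start: joints at [-1.291, 0.116, 1.442, -0, 1.584, -0.038], TCP at [0.211, -0.641, 0.253] pointing down, gripper open.
Joint ranges: [-2.83, 2.83], [-0.83, 2.19], [0.07, 2.5], [-1.14, 4.28], [0.01, 3], [-2.97, 2.97]. Speed limits (rad/s): [1.89, 1.89, 2.22, 3.14, 3.14, 3.14].

### API

Orientations are given as a unit quaternion [w, x, y, z].
In Python, from cell import manip, read_camera gives the robot as it stands.
- The arm moves only by the tool apply_moves, never from a script. Its argument "series" is a list of rows, each a list of 2 entries, a list of its own where there are three numbers: the shift along the tool's x, y, z scaled (see below), then the turn about the tool's z scaled (see below). In form: [[[x, y, z], yaw], ...]. A call has exactly 8 rows; each row is the pose to reach, as a shift and turn from the pose commanded when the call began, along the tool's axes at that moment, turning the shorter way round; what a row does not reach only later rows make up. The controller multiplies each number of a shift by 300 mm and each number of a turn by 2 pi rad. A row lasts 1/10 s, in which the tool goes at most 50 mm and 8.59 degrees, less where a joint would pass 70% of its speed; a pose out of reach is approached as far as the arm can. A call with a number of a shift or a turn outside -1 to 1 is refused whole. A call with a gripper value outside its range is refused whole. "gripper" is the opening, from -1 (shut) to 1 (fully open), set as the call begins (left out, the last holds). The fingers move at their own pace and stop on an object; "force" is the grip in N (left out, the last holds). Time passes only in rows, so rows that repeat a pose let the fingers close, or fill a call up. It gives the time, the measured TCP pose, the force, the opening and the grip force at its end, in the units of the state.
- manip.observe(): the state, without advancing time (a new reading comes with each control period).
- read_camera(name): name is "side" or "top"; returns a dict with "image" (384x512x3 uint8, red, green, blue), "z_map" (384x512 float32, m along the optical axis (not along the pixel's ray), 0 where there is no reading), "K" (3x3 intrinsics, pixels), "k1" (the pictures are not rectified: a ray, as slopes to the right and down, at radius r is drawn at 1 + k1 r^2 times it, then the intrinsics apply), "rvec" (rotation vector, rad) and "tvec" (3), from world to camera coordinates, as OpenCV has them. Camera axes: x right, y down, z forward; pixel columns grow to the right and rows downward; lengths in m; the calibration is good to about 2 mm. A picture is of the moment at which its call begins.
- manip.sign_off(): hands the job in; it is judged then, once.
The state is a dict: "time": time; "joint_positions": joint angles; "qvel": joint speeds; "tau": joint torques, N m; "ee_pos": TCP position; "orientation": TCP orientation; "wrist_force": force on the tool from outside, world axes, zero at the start; "moment": the same for the moment, N m; "finger_gap": finger opening in m; "grasp_force": force on a finger pad.
Only numpy, scipy, OpenCV 4.12 (cv2) and the standard library are available. Lean on these libraries where they do the work, as an engineer would, in place of code of your own. Each camera call takes 0.05 s, during which the arm holds its last target. There are 200 camera calls.

## Working session

There is one attempt and no reset: what is moved stays moved. The work goes in short steps, Python scripts to look and compute and a tool call to move; the robot and the scene stay as the last step left them, time stands still between calls to the robot, and variables do not carry over. Pictures are saved under pics/ and viewed, at most 10 in all, crops included, and the job is handed in when it is done.

Besides the shell and the picture viewer there is one more tool, called after "Emit:" as name(argument=value, ...), one argument or row to a line, values as JSON. apply_moves: Moves the arm, as the interface text tells. Its arguments: {"type":"object","properties":{"series":{"type":"array"},"gripper":{"type":"number"},"force":{"type":"number"}},"required":["series"]}

```bash
ls; mkdir -p pics; python3 - <<'E'
from cell import manip, read_camera
import cv2,numpy as np
s=manip.observe();print({k:np.round(v,4).tolist() for k,v in s.items()},manip.tcp_to_tips)
for n in("top","side"):
    d=read_camera(n);cv2.imwrite(f"pics/{n}0.png",d["image"][:,:,::-1]);np.savez(f"{n}0.npz",**d)
    R=cv2.Rodrigues(d["rvec"])[0];print(n,d["K"].tolist(),d["k1"],(-R.T@d["tvec"].ravel()).round(3),R.round(3).tolist())
E
```

```text
pics
{'time': 0.0, 'joint_positions': [-1.2908, 0.1165, 1.4423, -0.0, 1.584, -0.0378], 'qvel': [-0.0022, 0.0008, -0.0005, 0.0002, -0.0014, 0.001], 'tau': [0.0007, -73.1986, -63.2478, -0.0, 0.0061, 0.0], 'ee_pos': [0.2109, -0.641, 0.2525], 'orientation': [-0.0006, 0.9874, 0.1582, -0.0001], 'wrist_force': [0.018, -0.5737, 0.0326], 'moment': [0.058, 0.0032, -0.0529], 'grasp_force': 0.0, 'finger_gap': 0.0853} 0.022
top [[463.4845342230229, 0.0, 253.44519257935937], [0.0, 463.4845342230229, 188.84850549375722], [0.0, 0.0, 1.0]] -0.07401852755740669 [ 0.469 -0.007  1.719] [[-0.004, -1.0, 0.002], [-0.998, 0.004, -0.066], [0.066, -0.002, -0.998]]
side [[471.34329761241355, 0.0, 253.89893571738725], [0.0, 471.34329761241355, 191.2124407386889], [0.0, 0.0, 1.0]] 0.010794866724295122 [-0.526 -1.119  1.091] [[0.717, -0.697, 0.023], [-0.368, -0.406, -0.836], [0.592, 0.591, -0.548]]
```

View pics/top0.png

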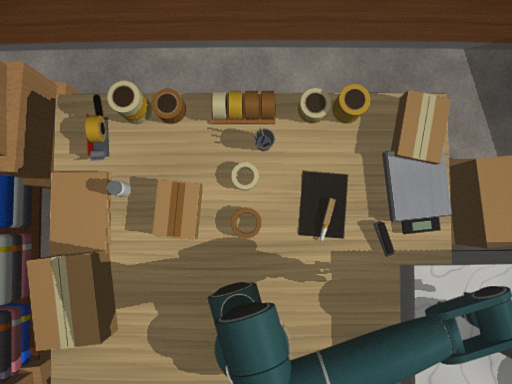

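View pics/side0.png

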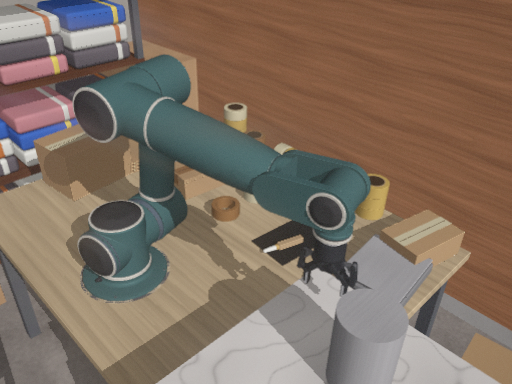

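The top view shows the small carton at about (177,208), with its seam near vertical in the image. The burnisher is at (327,218) on the black mat at (324,204), tip (323,238) towards the robot. The rolls are at (245,176) and (246,222), the cup at (264,139), the jar at (118,187) and the stapler at (384,238). In the side view the arm hides most of the carton.

```bash
cat > h.py <<'E'
import numpy as np,cv2
def dist(d): return np.array([float(d["k1"]),0,0,0,0])
def ray(d,uv):
    # drawn = r(1+k1 r^2): OpenCV's model
    n=cv2.undistortPointsIter(np.float64(uv).reshape(-1,1,2),d["K"],dist(d),None,None,(3,50,1e-12)).reshape(-1,2)
    R=cv2.Rodrigues(d["rvec"])[0]
    return -R.T@np.ravel(d["tvec"]), np.c_[n,np.ones(len(n))]@R
def plane(d,uv,z):
    c,v=ray(d,uv); return c+v*((z-c[2])/v[:,2])[:,None]
def depth(d,uv):
    c,v=ray(d,uv); uv=np.int32(np.round(uv)).reshape(-1,2); return c+v*d["z_map"][uv[:,1],uv[:,0]][:,None]
E
python3 - <<'E'
import cv2,numpy as np
from h import *
d=dict(np.load("top0.npz"));im=d["image"][:,:,::-1]
a=cv2.resize(im[170:250,140:215],None,fx=6,fy=6,interpolation=cv2.INTER_CUBIC)
b=cv2.resize(im[170:250,295:355],None,fx=6,fy=6,interpolation=cv2.INTER_CUBIC)
cv2.imwrite("pics/crop.png",np.hstack([a,b])[:600,:800])
# world heights over the grid
v,u=np.mgrid[0:384,0:512];P=depth(d,np.c_[u.ravel(),v.ravel()].astype(float)).reshape(384,512,3)
np.save("P.npy",P)
for y in range(172,246,6): print(y,(P[y,148:206:3,2]*1000).round().astype(int))
print()
for y in range(194,244,3): print(y,(P[y,314:340:2,2]*1000).round().astype(int))
for n,(x,y) in dict(brown=(246,208),clear=(245,164),cup=(264,139),jar=(118,187),stap=(384,238)).items(): print(n,P[y,x].round(3))
E
```

```text
172 [ 2  6 -8  0 -4 -4  2 -3 -3  4  3  4 -2 -4  5  2 -5  4  1  1]
178 [ 2 -3 -4 -2  2 -2  2  1  1  1  2  0 -3 10  2 -3  4  2  0  0]
184 [ -3   1  -2  94  88 100  93  96  93  97  92  97  93  93  89  94  93  92
  -4 -11]
190 [  2  -2  -5  95  87  94  97  92 100  97  96  95 100  93  91  95  90 101
   7  -1]
196 [ 4 -4  1 93 96 98 90 93 93 95 94 93 86 99 94 90 97 74 -3  2]
202 [   4   -1   -4   91   95   90   97   97   98 1719   97   95  101   93
   99   96   92   58   -4   10]
208 [ -3   3   6  87  94  94  91  92  95  95 101  94  99  98 100  96  87  37
   4   3]
214 [   4   -1   99   87   92   90   92   92   96   99   97   87   89   89
   96   91   97   22 1719   10]
220 [  3   9  94  98  96  88  92  92 100  91  91  92 101  90  98  95  92  -3
   5   6]
226 [  0  -6  97  89  89 101  98  94  91  89  92  90  96  98  87  95  76  -2
   4   1]
232 [-8  2 93 95 84 97 92 87 97 90 94 93 96 89 99 92 59 11 -6 -4]
238 [ 1 -5  0  2  3  2  1 -2 -2  2  4  3 98 94 94 91 30  5  7  2]
244 [ 1 -1 -2  0  3  6  3 -5 -1  1  1  2  6 -3 -2  1  2  2 -7 12]

194 [   8    4 1719    4    5    5    1    0    1   -4
[... 248 characters left out ...]
 26 34 24  0  7 -1]
212 [ 3  1  5 -4  1  5 18 22 30  7  8 -1  6]
215 [-2  6 -3  4  5  4 23 24 26  8 13  0 -4]
218 [   2    2    9    3    5   23 1719   28   35   12 1719   16    9]
221 [ 1  6  6  8  2 30 30 30  4 14 -1  0  1]
224 [ 7 -2  8  1 11 21 24 27  9  7 -1  4  3]
227 [ 9  3 -1  6 29 25 22  4  0  2  4  6 -1]
230 [   9    6 1719    2   31   32   18    7   -2    4    0    8    4]
233 [-5  4  5  7 22 30  1  2  3  4  5  6  7]
236 [-2  3  0 16 28 17  6  3 -1  2  2  7  0]
239 [-3  0 10 14 14 -1  5  9  0 -4 -1  0  9]
242 [ 4 -3  3  3  2  3 -7  4  3 -3  0  4 -5]
brown [ 0.469 -0.007  1.719]
clear [0.669 0.02  0.052]
cup [ 0.767 -0.05   0.015]
jar [0.582 0.458 0.13 ]
stap [ 0.4   -0.48   0.053]
```

View pics/crop.png

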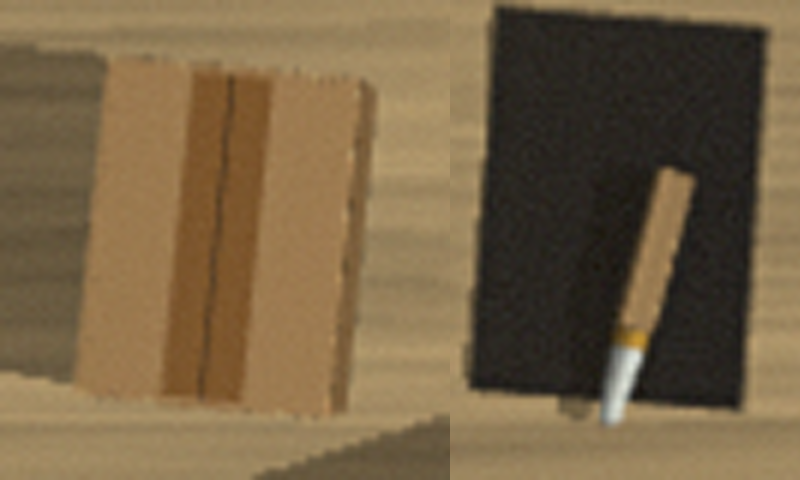

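The crop (6×) shows the tape with its dark seam line running from about (178.5,182) at the far end to (173.5,236) at the near end. The burnisher handle runs from (333,199) to (327,225), and its tip is at about (321,239), just past the mat's near edge.

```bash
python3 - <<'E'
import cv2,numpy as np
from h import *
d=dict(np.load("top0.npz"));im=d["image"];P=np.load("P.npy")
hsv=cv2.cvtColor(im,cv2.COLOR_RGB2HSV)
def big(m,box):
    x0,y0,x1,y1=box;k=np.zeros(m.shape,np.uint8);k[y0:y1,x0:x1]=m[y0:y1,x0:x1]
    c=max(cv2.findContours(k,cv2.RETR_EXTERNAL,cv2.CHAIN_APPROX_NONE)[0],key=cv2.contourArea)
    o=np.zeros_like(k);cv2.drawContours(o,[c],-1,1,-1);return o
top=big(((P[...,2]>.08)&(P[...,2]<.12)).astype(np.uint8),(140,170,212,250))
zt=np.median(P[top>0][:,2]);print("top z",zt,top.sum())
def rect(m,z):
    v,u=np.nonzero(m);w=plane(d,np.c_[u,v].astype(float),z)[:,:2]
    r=cv2.minAreaRect((w*1000).astype(np.float32));return r,w.mean(0)
print("carton rect",rect(top,zt))
t=top.astype(bool)
print("hsv tape",np.median(hsv[205:215,171:174].reshape(-1,3),0),np.median(hsv[205:215,160:165].reshape(-1,3),0))
# seam: darkest column within the tape per row, subpixel
g=cv2.cvtColor(im,cv2.COLOR_RGB2GRAY).astype(float);pts=[]
for y in range(184,236):
    xc=178.5+(y-182)*(-5/54);xs=np.arange(int(xc)-4,int(xc)+6);w=np.clip(np.median(g[y,xs])-8-g[y,xs],0,None)
    if w.sum()>5: pts.append(((w*xs).sum()/w.sum(),y))
W=plane(d,np.array(pts),zt)[:,:2]
l=cv2.fitLine(W.astype(np.float32),cv2.DIST_HUBER,0,.01,.01).ravel();l[:2]*=np.sign(l[0]);print("seam dir",l, "yaw",np.degrees(np.arctan2(l[1],l[0])), len(pts))
n=np.array([-l[1],l[0]]);print("resid mm",np.std((W-l[2:])@n)*1000)
# along extents at rows' ends
v,u=np.nonzero(top);w=plane(d,np.c_[u,v].astype(float),zt)[:,:2]
s=(w-l[2:])@l[:2];q=(w-l[2:])@n;print("along pct",np.percentile(s,[0,.5,1,50,99,99.5,100]).round(4),"across",np.percentile(q,[0,.5,1,50,99,99.5,100]).round(4))
c=l[2:]+l[:2]*(np.percentile(s,.3)+np.percentile(s,99.7))/2;print("centre est",c,"reach far",np.linalg.norm(c+.1*l[:2]))
# mat
mat=big((hsv[...,2]<60).astype(np.uint8),(296,165,352,242));print("mat",rect(mat,.003))
# burnisher: handle = hue brownish & bright on mat ; nose= low sat bright
box=np.zeros(g.shape,bool);box[194:242,315:341]=1
nose=big((box&(hsv[...,2]>130)&(hsv[...,1]<60)).astype(np.uint8),(315,194,341,243))
hand=big((box&(hsv[...,2]>90)&(hsv[...,1]>=60)).astype(np.uint8),(315,194,341,233))
print("hand",rect(hand,.027),hand.sum());print("nose",rect(nose,.017),nose.sum())
v,u=np.nonzero(nose);print("nose px",u.min(),u.max(),v.min(),v.max())
v,u=np.nonzero(hand);print("hand px",u.min(),u.max(),v.min(),v.max(), "z",np.median(P[hand>0][:,2]))
for n_,b,z,lo in (("brown",(225,200,268,243),.048,.03),("clear",(225,158,265,193),.048,.03),("cup",(250,120,282,155),.095,.05),("jar",(100,175,135,200),.13,.1),("stap",(370,215,400,260),.05,.03)):
    m=big(((P[...,2]>lo)&(P[...,2]<.2)).astype(np.uint8),b);print(n_,rect(m,z))
E
```

```text
top z 0.09396040604262912 2465
carton rect (((507.58209228515625, 262.68487548828125), (152.2929229736328, 201.0758514404297), 84.6483383178711), array([0.50735337, 0.26283575]))
hsv tape [ 15. 164. 124.] [ 17. 126. 155.]
seam dir [ 0.99554974 -0.09423767  0.51313823  0.26312017] yaw -5.4074445 48
resid mm 0.708979365450912
along pct [-0.106  -0.1047 -0.1037 -0.006   0.0929  0.0939  0.095 ] across [-0.0772 -0.076  -0.0752 -0.0007  0.0737  0.0744  0.0752]
centre est [0.50782539 0.26362308] reach far 0.6584285896101499
mat (((523.968994140625, -266.288818359375), (166.25643920898438, 236.46612548828125), 85.27568054199219), array([ 0.52817435, -0.2645589 ]))
hand (((492.0115661621094, -284.55517578125), (22.129793167114258, 111.14581298828125), 73.95021057128906), array([ 0.49240498, -0.28455151])) 182
nose (((415.1288757324219, -264.5899658203125), (11.616514205932617, 47.545196533203125), 70.79463195800781), array([ 0.41579875, -0.26515704])) 44
nose px 321 326 228 240
hand px 323 335 198 228 z 0.027231595228293992
brown (((460.15753173828125, 17.28199005126953), (106.8311996459961, 106.74711608886719), 44.79832458496094), array([0.45915118, 0.01746992]))
clear (((629.2774047851562, 21.779098510742188), (97.55436706542969, 97.2103500366211), 26.38387107849121), array([0.62909106, 0.02193488]))
cup (((756.0636596679688, -47.70899963378906), (73.0272445678711, 75.18083953857422), 62.984657287597656), array([ 0.75644792, -0.04776473]))
jar (((582.3375854492188, 468.38531494140625), (58.91990280151367, 52.293609619140625), 81.24236297607422), array([0.5824375 , 0.46794925]))
stap (((402.06494140625, -485.12652587890625), (116.19031524658203, 29.498804092407227), 20.167802810668945), array([ 0.4030263 , -0.48450879]))
```

Every size agrees with what is given:
- **Carton:** 201×152 mm, top at about 94 mm, centre (0.508, 0.263), yaw -5.4°.
- **Burnisher:** origin about (0.497, -0.286), yaw about 165.4°, grip point about (0.4635, -0.277).

The moves only turn the tool about its vertical axis, so the tilt has to come from turning the burnisher in a light grip. First I go to the grasp.

Emit:
apply_moves(
  series=[
    [[0.15, -0.11, 0.04], 0.02],
    [[0.3, -0.22, 0.08], 0.04],
    [[0.45, -0.34, 0.13], 0.06],
    [[0.58, -0.44, 0.17], 0.08],
    [[0.7, -0.53, 0.21], 0.091],
    [[0.8, -0.6, 0.25], 0.091],
    [[0.9, -0.68, 0.3], 0.091],
    [[0.9, -0.68, 0.3], 0.091],
  ],
  gripper=0.3,
  force=60,
)

```text
time: 0.9
ee_pos: [0.4052, -0.3587, 0.1608]
orientation: [-0.001, 0.992, -0.125, -0.001]
wrist_force: [0.1, -0.3, 0.5]
finger_gap: 0.0559
grasp_force: 0.0
```

```bash
cat > go.py <<'E'
import sys,numpy as np
from cell import manip
# usage: go.py x y z psi_deg  (tool x-axis heading) -> scaled shift and turn from the pose now
s=manip.observe();q=s["orientation"];psi=2*np.arctan2(q[2],q[1])
x,y,z,p=map(float,sys.argv[1:5]);d=np.array([x,y,z])-s["ee_pos"];c,n=np.cos(psi),np.sin(psi)
t=(psi-np.radians(p)+np.pi)%(2*np.pi)-np.pi
print("t",round(s["time"],2),"pos",s["ee_pos"].round(4) if hasattr(s["ee_pos"],'round') else s["ee_pos"],"psi",np.degrees(psi).round(2),"F",np.round(s["wrist_force"],2),"gap",round(s["finger_gap"],4))
print("scaled",(np.array([d[0]*c+d[1]*n,d[0]*n-d[1]*c,-d[2]])/.3).round(4),"turn",round(t/2/np.pi,4))
E
python3 go.py 0.4635 -0.2772 0.10 -14.6; python3 go.py 0.4635 -0.2772 0.027 -14.6
```

```text
t 0.9 pos [ 0.4052 -0.3587  0.1608] psi -14.32 F [ 0.09 -0.35  0.48] gap 0.0559
scaled [ 0.1212 -0.3113  0.2025] turn 0.0008
t 0.9 pos [ 0.4052 -0.3587  0.1608] psi -14.32 F [ 0.09 -0.35  0.48] gap 0.0559
scaled [ 0.1212 -0.3113  0.4459] turn 0.0008
```

Emit:
apply_moves(
  series=[
    [[0.06, -0.15, 0.1], 0.001],
    [[0.12, -0.311, 0.2], 0.001],
    [[0.121, -0.311, 0.25], 0.001],
    [[0.121, -0.311, 0.3], 0.001],
    [[0.121, -0.311, 0.32], 0.001],
    [[0.121, -0.311, 0.32], 0.001],
    [[0.121, -0.311, 0.32], 0.001],
    [[0.121, -0.311, 0.32], 0.001],
  ],
)

```text
time: 1.7
ee_pos: [0.4623, -0.2828, 0.0684]
orientation: [0.0, 0.991, -0.13, 0.001]
wrist_force: [-0.3, 0.4, -0.6]
finger_gap: 0.0554
grasp_force: 0.0
```

```bash
python3 go.py 0.4635 -0.2772 0.027 -14.6; python3 - <<'E'
from cell import read_camera
import cv2
d=read_camera("side");cv2.imwrite("pics/s1.png",cv2.resize(d["image"][190:310,200:380,::-1],None,fx=4,fy=4))
E
```

```text
t 1.7 pos [ 0.4623 -0.2828  0.0684] psi -14.97 F [-0.27  0.4  -0.55] gap 0.0554
scaled [-0.0009 -0.019   0.1381] turn -0.001
```

View pics/s1.png

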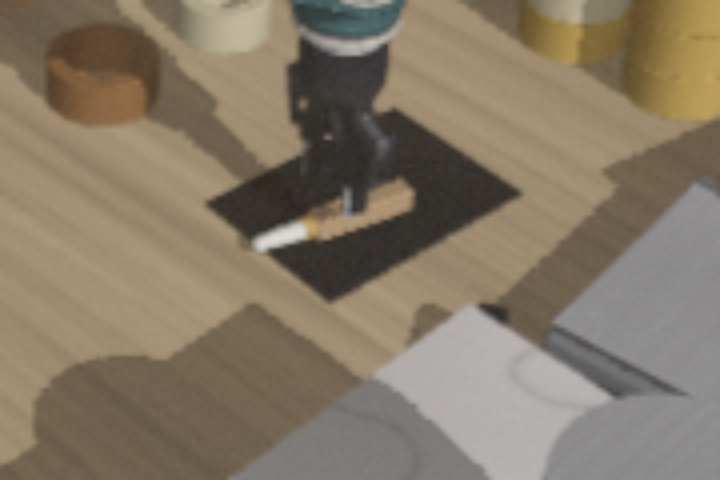

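The crop shows the open fingers straddling the front half of the handle, lined up with it (crop pixels about (350,195)). Now descend and grip.

Emit:
apply_moves(
  series=[
    [[0, -0.019, 0], -0.001],
    [[0, -0.019, 0.02], -0.001],
    [[0, -0.019, 0.05], -0.001],
    [[0, -0.019, 0.08], -0.001],
    [[0, -0.019, 0.11], -0.001],
    [[0, -0.019, 0.137], -0.001],
    [[0, -0.019, 0.137], -0.001],
    [[0, -0.019, 0.137], -0.001],
  ],
)

```text
time: 2.55
ee_pos: [0.4637, -0.2764, 0.026]
orientation: [-0.0, 0.992, -0.127, -0.0]
wrist_force: [-0.3, 0.0, 0.8]
finger_gap: 0.0554
grasp_force: 0.0
```

Emit:
apply_moves(
  series=[
    [[0, 0, 0], 0],
    [[0, 0, 0], 0],
    [[0, 0, 0], 0],
    [[0, 0, 0], 0],
    [[0, 0, 0], 0],
    [[0, 0, 0], 0],
    [[0, 0, 0], 0],
    [[0, 0, 0], 0],
  ],
  gripper=-1,
  force=60,
)

```text
time: 3.35
ee_pos: [0.464, -0.2766, 0.0268]
orientation: [0.0, 0.992, -0.127, 0.0]
wrist_force: [-0.7, 0.5, 6.0]
finger_gap: 0.0208
grasp_force: 59.7
```

```bash
python3 go.py 0.4635 -0.2772 0.12 -14.6
```

```text
t 3.35 pos [ 0.464  -0.2766  0.0268] psi -14.55 F [-0.65  0.5   5.96] gap 0.0208
scaled [-0.001   0.0025 -0.3106] turn 0.0001
```

Emit:
apply_moves(
  series=[
    [[0, 0, -0.06], 0],
    [[0, 0, -0.15], 0],
    [[0, 0, -0.25], 0],
    [[-0.03, -0.06, -0.3], -0.02],
    [[-0.08, -0.15, -0.31], -0.04],
    [[-0.14, -0.27, -0.31], -0.063],
    [[-0.2, -0.39, -0.31], -0.086],
    [[-0.25, -0.48, -0.31], -0.109],
  ],
)

```text
time: 4.15
ee_pos: [0.4265, -0.1164, 0.1191]
orientation: [-0.0, 0.976, 0.217, 0.0]
wrist_force: [0.5, 1.0, -1.1]
finger_gap: 0.0208
grasp_force: 58.9
```

```bash
python3 go.py 0.4167 -0.0731 0.12 65
```

```text
t 4.15 pos [ 0.4265 -0.1164  0.1191] psi 25.04 F [ 0.49  0.99 -1.06] gap 0.0208
scaled [ 0.0314 -0.1447 -0.0031] turn -0.111
```

Emit:
apply_moves(
  series=[
    [[0.01, -0.05, 0], -0.02],
    [[0.02, -0.1, 0], -0.043],
    [[0.031, -0.145, 0.02], -0.066],
    [[0.031, -0.145, 0.05], -0.089],
    [[0.031, -0.145, 0.08], -0.111],
    [[0.031, -0.145, 0.1], -0.111],
    [[0.031, -0.145, 0.1], -0.111],
    [[0.031, -0.145, 0.1], -0.111],
  ],
)

```text
time: 4.95
ee_pos: [0.4176, -0.0748, 0.0894]
orientation: [0.0, 0.846, 0.533, 0.0]
wrist_force: [-0.8, 1.0, -1.2]
finger_gap: 0.0209
grasp_force: 58.9
```

```bash
python3 go.py 0.4167 -0.0731 0.049 65; python3 - <<'E'
from cell import read_camera
import cv2,numpy as np
a=read_camera("side");b=read_camera("top")
A=cv2.resize(a["image"][150:270,180:300,::-1],None,fx=4,fy=4);B=cv2.resize(b["image"][170:290,220:300,::-1],None,fx=4,fy=4)
cv2.imwrite("pics/s2.png",np.hstack([A,B]))
E
```

```text
t 4.95 pos [ 0.4176 -0.0748  0.0894] psi 64.45 F [-0.84  1.   -1.22] gap 0.0209
scaled [ 0.0039 -0.0052  0.1347] turn -0.0015
```

View pics/s2.png

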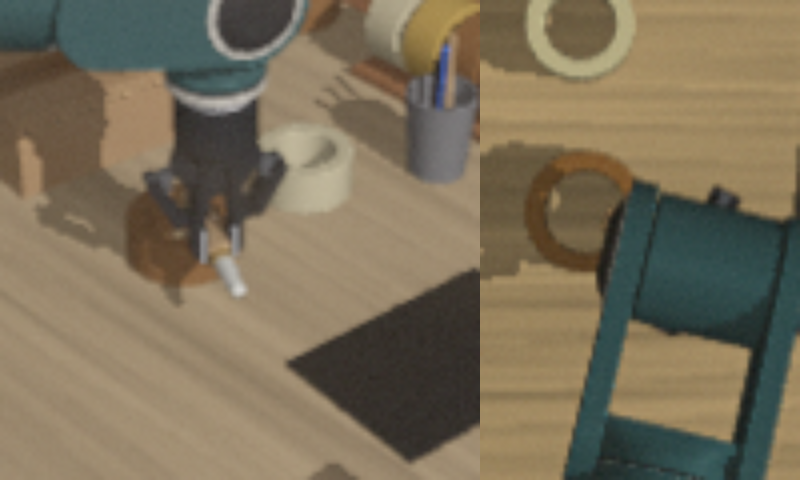

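The left half shows the burnisher held level, its tail over the brown roll's rim and its tip at crop (238,290) clear of the mat. Next I ease the grip and lower it slowly so that the rim turns the tail up.

Emit:
apply_moves(
  series=[
    [[0.002, -0.004, 0.02], 0],
    [[0.002, -0.004, 0.04], 0],
    [[0.002, -0.004, 0.05], 0],
    [[0.002, -0.004, 0.06], 0],
    [[0.002, -0.004, 0.065], 0],
    [[0.002, -0.004, 0.07], 0],
    [[0.002, -0.004, 0.075], 0],
    [[0.002, -0.004, 0.08], 0],
  ],
  force=20,
)

```text
time: 5.85
ee_pos: [0.4174, -0.0743, 0.0665]
orientation: [0.001, 0.845, 0.535, 0.0]
wrist_force: [-5.9, -7.3, 15.3]
finger_gap: 0.0205
grasp_force: 62.0
```

```bash
python3 go.py 0.4167 -0.0731 0.049 65
```

```text
t 5.85 pos [ 0.4174 -0.0743  0.0665] psi 64.64 F [-5.93 -7.3  15.32] gap 0.0205
scaled [ 0.0026 -0.0039  0.0583] turn -0.001
```

Emit:
apply_moves(
  series=[
    [[0, 0, -0.01], 0],
    [[0, 0, -0.02], 0],
    [[0, 0, -0.02], 0],
    [[0, 0, -0.02], 0],
    [[0, 0, -0.02], 0],
    [[0, 0, -0.02], 0],
    [[0, 0, -0.02], 0],
    [[0, 0, -0.02], 0],
  ],
  gripper=-1,
  force=20,
)

```text
time: 6.65
ee_pos: [0.4167, -0.0737, 0.0711]
orientation: [-0.0, 0.845, 0.535, -0.0]
wrist_force: [0.1, -1.2, -1.1]
finger_gap: 0.0206
grasp_force: 60.0
```

```bash
python3 go.py 0.4167 -0.0731 0.049 65
```

```text
t 6.65 pos [ 0.4167 -0.0737  0.0711] psi 64.65 F [ 0.06 -1.21 -1.09] gap 0.0206
scaled [ 0.0017 -0.0008  0.0738] turn -0.001
```

Emit:
apply_moves(
  series=[
    [[0, 0, 0], 0],
    [[0, 0, 0], 0],
    [[0, 0, 0], 0],
    [[0, 0, 0], 0],
    [[0, 0, 0], 0],
    [[0, 0, 0], 0],
    [[0, 0, 0], 0],
    [[0, 0, 0], 0],
  ],
  gripper=-0.6,
  force=20,
)

```text
time: 7.45
ee_pos: [0.4167, -0.0737, 0.0712]
orientation: [0.0, 0.845, 0.535, 0.0]
wrist_force: [-0.1, 0.4, -1.5]
finger_gap: 0.0208
grasp_force: 60.0
```

Emit:
apply_moves(
  series=[
    [[0, 0, 0], 0],
    [[0, 0, 0], 0],
    [[0, 0, 0], 0],
    [[0, 0, 0], 0],
    [[0, 0, 0], 0],
    [[0, 0, 0], 0],
    [[0, 0, 0], 0],
    [[0, 0, 0], 0],
  ],
  gripper=-0.52,
  force=20,
)

```text
time: 8.25
ee_pos: [0.4167, -0.0737, 0.0712]
orientation: [-0.0, 0.845, 0.535, 0.0]
wrist_force: [0.7, 0.0, -0.4]
finger_gap: 0.0206
grasp_force: 60.0
```

The grip stays latched at 60 N. The rim pressed with about 15 N, so I continue the lever in small steps and watch the force.

Emit:
apply_moves(
  series=[
    [[0, 0, 0.006], 0],
    [[0, 0, 0.012], 0],
    [[0, 0, 0.018], 0],
    [[0, 0, 0.024], 0],
    [[0, 0, 0.03], 0],
    [[0, 0, 0.036], 0],
    [[0, 0, 0.036], 0],
    [[0, 0, 0.036], 0],
  ],
)

```text
time: 9.05
ee_pos: [0.4174, -0.0743, 0.0616]
orientation: [0.001, 0.845, 0.535, 0.0]
wrist_force: [-3.6, -6.0, 12.1]
finger_gap: 0.0208
grasp_force: 63.2
```

```bash
python3 go.py 0.4167 -0.0731 0.049 65; python3 - <<'E'
from cell import read_camera
import cv2,numpy as np
a=read_camera("side")
cv2.imwrite("pics/s3.png",cv2.resize(a["image"][180:260,190:270,::-1],None,fx=6,fy=6))
from h import *
b=read_camera("top");im=cv2.cvtColor(b["image"],cv2.COLOR_RGB2HSV)
E
```

```text
t 9.05 pos [ 0.4174 -0.0743  0.0616] psi 64.64 F [-3.63 -5.97 12.05] gap 0.0208
scaled [ 0.0026 -0.0038  0.0418] turn -0.001
```

View pics/s3.png

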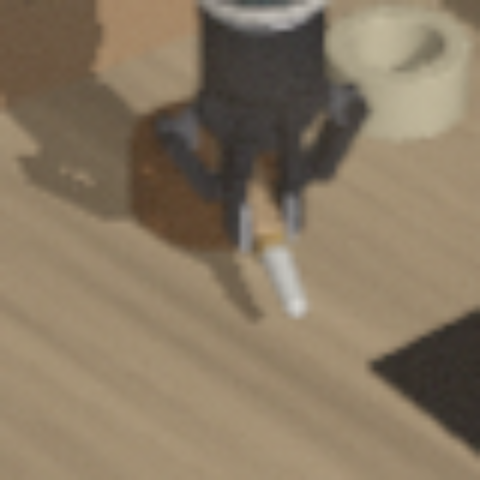

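The tip is visibly turning downward (crop (297,310)) and the roll stays where it was. I lower it further.

Emit:
apply_moves(
  series=[
    [[0, 0, 0.006], 0],
    [[0, 0, 0.012], 0],
    [[0, 0, 0.018], 0],
    [[0, 0, 0.023], 0],
    [[0, 0, 0.028], 0],
    [[0, 0, 0.028], 0],
    [[0, 0, 0.028], 0],
    [[0, 0, 0.028], 0],
  ],
)

```text
time: 9.95
ee_pos: [0.4174, -0.0745, 0.0532]
orientation: [0.001, 0.845, 0.535, 0.0]
wrist_force: [-3.7, -8.5, 13.8]
finger_gap: 0.0208
grasp_force: 66.4
```

Emit:
apply_moves(
  series=[
    [[0, 0, -0.04], 0],
    [[0, 0, -0.1], 0],
    [[0, 0, -0.2], 0],
    [[0, 0, -0.3], 0],
    [[0, 0, -0.4], 0],
    [[0, 0, -0.43], 0],
    [[0, 0, -0.43], 0],
    [[0, 0, -0.43], 0],
  ],
)

```text
time: 10.75
ee_pos: [0.4164, -0.0736, 0.1798]
orientation: [-0.0, 0.845, 0.535, -0.0]
wrist_force: [0.2, -0.8, -0.7]
finger_gap: 0.0208
grasp_force: 64.3
```

```bash
python3 go.py 0.6 0.2 0.18 -5.4; python3 - <<'E'
from cell import read_camera,manip
import cv2,numpy as np
from h import *
a=read_camera("side");b=read_camera("top")
np.savez("side4.npz",**a)
cv2.imwrite("pics/s4.png",cv2.resize(a["image"][150:250,190:290,::-1],None,fx=6,fy=6))
P=np.load("P.npy")
# brown roll centre now: hue mask at top
hsv=cv2.cvtColor(a["image"],cv2.COLOR_RGB2HSV)
m=(hsv[...,2]>140)&(hsv[...,1]<50);m[:150]=0;m[250:]=0;m[:,:190]=0;m[:,290:]=0
n,l,st,ce=cv2.connectedComponentsWithStats(m.astype(np.uint8));print([(s.tolist(),c.round(1).tolist()) for s,c in zip(st,ce) if 8<s[4]<3000])
s=manip.observe();R=cv2.Rodrigues(a["rvec"])[0]
for off in(0,-.011):
    p=np.array(s["ee_pos"])+[0,0,off];print("P px",cv2.projectPoints(p,a["rvec"],a["tvec"],a["K"],dist(a))[0].ravel())
E
```

```text
t 10.75 pos [ 0.4164 -0.0736  0.1798] psi 64.65 F [ 0.23 -0.79 -0.71] gap 0.0208
scaled [ 1.0861e+00  1.6270e-01 -6.0000e-04] turn 0.1946
[([224, 150, 20, 5, 53], [234.3, 151.6]), ([249, 181, 9, 11, 36], [253.2, 186.3]), ([253, 191, 13, 11, 47], [260.6, 196.3]), ([233, 195, 8, 12, 55], [236.8, 200.3])]
P px [233.25591238 188.55160661]
P px [233.25975548 191.14094891]
```

View pics/s4.png

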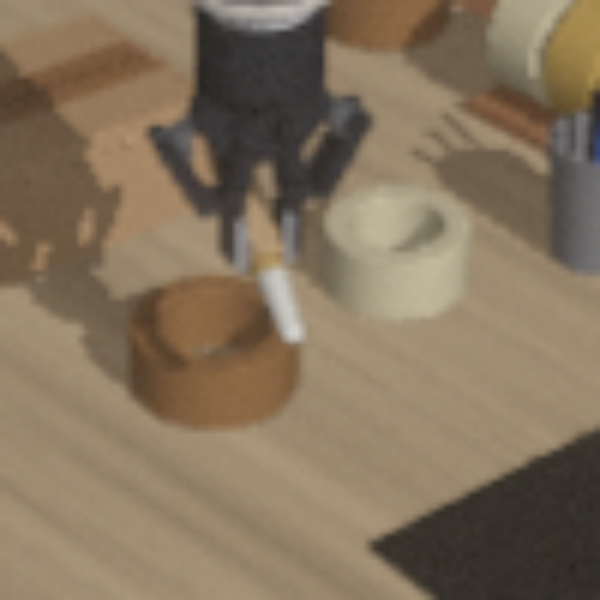

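The burnisher now hangs tip-down, with the ball at about (238.2,205) in the side view, and the roll is still in place. I get the tip position by casting its ray onto the vertical plane through the handle.

```bash
cat > tip.py <<'E'
import sys,numpy as np,cv2
from h import *
def tip(d,uv,tcp,psi):
    h=np.radians(psi)+np.pi; f=np.array([np.cos(h),np.sin(h),0]); n=np.array([-f[1],f[0],0])
    c,v=ray(d,[uv]);P=c+v[0]*((tcp-c)@n/(v[0]@n)); r=P-tcp
    L=np.hypot(r@f,r[2]+.011);return r@f,r[2],L,np.degrees(np.arctan2(-(r[2]+.011),r@f))
E
python3 - <<'E'
import cv2,numpy as np
from h import *
from tip import tip
d=dict(np.load("side4.npz"))
g=cv2.cvtColor(d["image"],cv2.COLOR_RGB2HSV)
for y in range(190,210): print(y,[f"{g[y,x,1]},{g[y,x,2]}" for x in range(231,244)])
for uv in((238,204),(238.2,205),(238.5,205.5),(239,206)): print(uv,np.round(tip(d,uv,np.array([.4164,-.0736,.1798]),64.65),4))
E
```

```text
190 ['45,142', '85,165', '84,176', '85,176', '83,178', '87,158', '31,138', '8,126', '17,91', '71,100', '76,118', '80,115', '74,113']
191 ['44,133', '87,158', '84,173', '88,179', '89,181', '88,177', '43,154', '6,128', '21,97', '74,103', '75,116', '76,118', '76,111']
192 ['48,138', '98,149', '103,158', '112,168', '116,169', '107,152', '36,143', '15,135', '42,114', '79,110', '76,118', '80,115', '75,109']
193 ['47,130', '113,142', '123,159', '118,171', '114,176', '120,170', '59,150', '31,140', '61,125', '80,118', '73,118', '79,116', '74,110']
194 ['50,122', '118,125', '106,156', '89,167', '67,180', '61,184', '62,160', '73,139', '75,125', '83,117', '77,116', '79,116', '78,111']
195 ['78,124', '106,130', '60,158', '29,176', '13,194', '10,201', '23,181', '59,165', '76,151', '73,137', '81,123', '76,117', '78,111']
196 ['88,145', '90,136', '29,150', '11,179', '10,196', '11,200', '19,185', '52,166', '72,162', '74,163', '75,140', '77,120', '77,112']
197 ['124,125', '104,123', '34,135', '14,169', '11,191', '10,201', '12,197', '34,175', '71,161', '72,162', '75,147', '78,134', '77,123']
198 ['120,
[... 1129 characters left out ...]
122', '108,123', '26,158', '14,188', '13,192', '34,172', '71,159', '73,161', '72,164']
207 ['117,98', '126,97', '126,117', '130,124', '131,125', '135,127', '110,127', '77,133', '76,131', '79,148', '73,158', '73,158', '73,161']
208 ['130,108', '131,119', '132,122', '128,126', '124,127', '130,135', '132,131', '128,120', '104,127', '74,151', '73,160', '72,162', '75,157']
209 ['131,121', '126,128', '128,134', '127,131', '135,134', '129,136', '129,130', '130,120', '103,124', '78,150', '73,161', '74,162', '74,159']
(238, 204) [ 0.0569 -0.0294  0.0598 17.9185]
(238.2, 205) [ 0.0593 -0.032   0.0629 19.5478]
(238.5, 205.5) [ 0.0628 -0.0318  0.0662 18.338 ]
(239, 206) [ 0.0686 -0.03    0.0712 15.5043]
```

The tilt is about 18°, with the ball centre about 63 mm ahead of the TCP and 30 mm below it. That puts the ball some 15 mm below the fingertips, which is enough clearance. Next I go over the near end of the seam.

Emit:
apply_moves(
  series=[
    [[0.06, -0.02, 0], 0.02],
    [[0.17, -0.05, 0], 0.043],
    [[0.29, -0.08, 0], 0.066],
    [[0.42, -0.11, 0], 0.089],
    [[0.55, -0.14, 0], 0.112],
    [[0.68, -0.17, 0], 0.135],
    [[0.8, -0.19, 0], 0.158],
    [[0.9, -0.21, 0], 0.18],
  ],
)

```text
time: 11.65
ee_pos: [0.4752, 0.1994, 0.1796]
orientation: [0.0, 1.0, 0.005, -0.001]
wrist_force: [0.6, -0.5, -0.4]
finger_gap: 0.021
grasp_force: 64.3
```

```bash
python3 go.py 0.4881 0.2655 0.15 -5.4
```

```text
t 11.65 pos [0.4752 0.1994 0.1796] psi 0.62 F [ 0.63 -0.47 -0.42] gap 0.021
scaled [ 0.0454 -0.2199  0.0986] turn 0.0167
```

Emit:
apply_moves(
  series=[
    [[0.03, -0.12, 0], 0.01],
    [[0.04, -0.2, 0.02], 0.0167],
    [[0.04, -0.21, 0.05], 0.0167],
    [[0.04, -0.21, 0.08], 0.0167],
    [[0.04, -0.21, 0.1], 0.0167],
    [[0.04, -0.21, 0.1], 0.0167],
    [[0.04, -0.21, 0.1], 0.0167],
    [[0.04, -0.21, 0.1], 0.0167],
  ],
)

```text
time: 12.45
ee_pos: [0.4866, 0.2601, 0.1516]
orientation: [-0.0, 0.999, -0.045, 0.0]
wrist_force: [-0.4, -0.8, -0.5]
finger_gap: 0.0208
grasp_force: 64.3
```

```bash
python3 go.py 0.4881 0.2655 0.135 -5.4; python3 - <<'E'
from cell import read_camera,manip
import cv2,numpy as np
from h import *
a=read_camera("side");b=read_camera("top");np.savez("side5.npz",**a);np.savez("top5.npz",**b)
A=cv2.resize(a["image"][130:230,130:230,::-1],None,fx=4,fy=4);B=cv2.resize(b["image"][160:260,140:240,::-1],None,fx=4,fy=4)
cv2.imwrite("pics/s5.png",np.hstack([A,B]))
E
```

```text
t 12.45 pos [0.4866 0.2601 0.1516] psi -5.13 F [-0.43 -0.85 -0.48] gap 0.0208
scaled [ 0.0033 -0.0184  0.0553] turn 0.0008
```

View pics/s5.png

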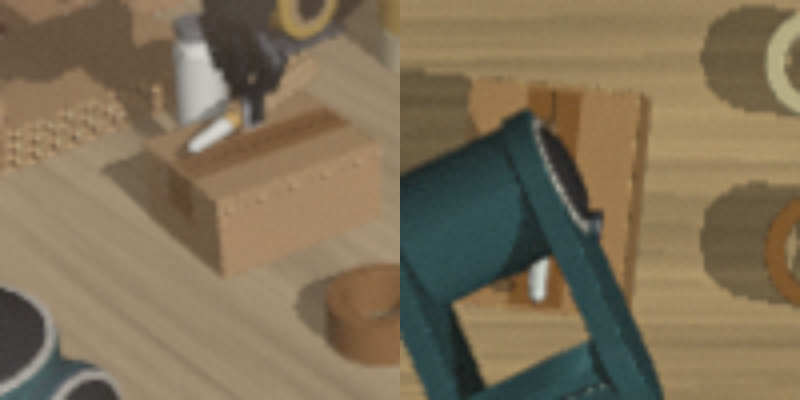

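The left half is the side view, with the ball end at crop (190,149), image (177.5,167). The right half is the top view, with the ball end at crop (539,296), image (174.7,234). I triangulate the two.

```bash
python3 - <<'E'
import cv2,numpy as np
from h import *
from tip import tip
a=dict(np.load("side5.npz"));b=dict(np.load("top5.npz"))
def nose(d,box):
    x0,y0,x1,y1=box;h=cv2.cvtColor(d["image"],cv2.COLOR_RGB2HSV)[y0:y1,x0:x1]
    m=((h[...,1]<50)&(h[...,2]>140)).astype(np.uint8);n,l,st,ce=cv2.connectedComponentsWithStats(m)
    i=1+np.argmax(st[1:,4]);v,u=np.nonzero(l==i);return np.c_[u+x0,v+y0].astype(float)
na=nose(a,(172,155,192,170));nb=nose(b,(168,222,182,238))
print("side px",na.min(0),na.max(0),na[na[:,0]<180].tolist()[:20]);print("top px",nb.min(0),nb.max(0),nb[nb[:,1]>231].tolist())
tcp=np.array([.4866,.2601,.1516])
for uv in((178.5,166),(179,165.5),(179.5,165.3)):print(np.round(tip(a,uv,tcp,-5.13),4))
for z in(.115,.12,.125):
    w=plane(b,nb,z);e=np.array([.9956,-.0942,0]);s=(w-[.508,.2636,0])@e;q=(w-[.508,.2636,0])@[.0942,.9956,0]
    i=s<s.min()+.01;print(z,"s end",s.min().round(4),"ball y",q[i].mean().round(4),"all y",q.mean().round(4))
s=(tcp-[.508,.2636,0])@e;q=(tcp-[.508,.2636,0])@[.0942,.9956,0];print("tcp s,q",s,q)
E
```

```text
side px [177. 159.] [187. 167.] [[179.0, 164.0], [178.0, 165.0], [179.0, 165.0], [177.0, 166.0], [178.0, 166.0], [179.0, 166.0], [177.0, 167.0], [178.0, 167.0], [179.0, 167.0]]
top px [173. 225.] [176. 234.] [[173.0, 232.0], [174.0, 232.0], [175.0, 232.0], [173.0, 233.0], [174.0, 233.0], [175.0, 233.0], [174.0, 234.0], [175.0, 234.0]]
[ 0.0632 -0.0293  0.0658 16.1673]
[ 0.0607 -0.0278  0.063  15.4937]
[ 0.0583 -0.0277  0.0607 15.9833]
0.115 s end -0.0879 ball y -0.0062 all y -0.0063
0.12 s end -0.0876 ball y -0.007 all y -0.0071
0.125 s end -0.0874 ball y -0.0078 all y -0.0079
tcp s,q -0.020976140000000032 -0.005500480000000006
```

Emit:
apply_moves(
  series=[
    [[0, -0.02, 0.01], 0.001],
    [[0, -0.021, 0.025], 0.001],
    [[0, -0.021, 0.04], 0.001],
    [[0, -0.021, 0.053], 0.001],
    [[0, -0.021, 0.06], 0.001],
    [[0, -0.021, 0.06], 0.001],
    [[0, -0.021, 0.06], 0.001],
    [[0, -0.021, 0.06], 0.001],
  ],
)

```text
time: 13.35
ee_pos: [0.487, 0.2668, 0.1332]
orientation: [-0.0, 0.999, -0.048, 0.0]
wrist_force: [-0.1, -0.2, -1.1]
finger_gap: 0.0209
grasp_force: 64.3
```

Emit:
apply_moves(
  series=[
    [[0, 0, 0.002], 0],
    [[0, 0, 0.004], 0],
    [[0, 0, 0.006], 0],
    [[0, 0, 0.008], 0],
    [[0, 0, 0.01], 0],
    [[0, 0, 0.01], 0],
    [[0, 0, 0.01], 0],
    [[0, 0, 0.01], 0],
  ],
)

```text
time: 14.15
ee_pos: [0.487, 0.2668, 0.1302]
orientation: [-0.0, 0.999, -0.048, 0.0]
wrist_force: [0.8, -0.3, 3.5]
finger_gap: 0.021
grasp_force: 64.7
```

```bash
python3 go.py 0.4881 0.2665 0.129 -5.4
```

```text
t 14.15 pos [0.487  0.2668 0.1302] psi -5.46 F [ 0.76 -0.34  3.51] gap 0.021
scaled [0.0036 0.0006 0.0039] turn -0.0002
```

Contact at TCP z ≈ 0.131 (top at about 94 mm, as measured). I press slightly more and start the stroke along tool x.

Emit:
apply_moves(
  series=[
    [[0, 0, 0.002], 0],
    [[0.004, 0, 0.002], 0],
    [[0.015, 0, 0.002], 0],
    [[0.03, 0, 0.002], 0],
    [[0.045, 0, 0.002], 0],
    [[0.06, 0, 0.002], 0],
    [[0.075, 0, 0.002], 0],
    [[0.09, 0, 0.002], 0],
  ],
)

```text
time: 14.95
ee_pos: [0.5135, 0.2643, 0.1292]
orientation: [0.0, 0.999, -0.048, -0.001]
wrist_force: [-5.0, 1.0, 5.1]
finger_gap: 0.0209
grasp_force: 65.0
```

```bash
python3 go.py 0.4881 0.2665 0.129 -5.4
```

```text
t 14.95 pos [0.5135 0.2643 0.1292] psi -5.45 F [-4.95  1.03  5.09] gap 0.0209
scaled [-0.085   0.0007  0.0008] turn -0.0001
```

Emit:
apply_moves(
  series=[
    [[0.015, 0, 0], 0],
    [[0.03, 0, 0], 0],
    [[0.045, 0, 0], 0],
    [[0.06, 0, 0], 0],
    [[0.075, 0, 0], 0],
    [[0.09, 0, 0], 0],
    [[0.105, 0, 0], 0],
    [[0.12, 0, 0], 0],
  ],
)

```text
time: 15.75
ee_pos: [0.5494, 0.2609, 0.1293]
orientation: [-0.0, 0.999, -0.048, -0.001]
wrist_force: [-4.7, 0.0, 5.7]
finger_gap: 0.0212
grasp_force: 65.0
```

```bash
python3 go.py 0.653 0.2515 0.129 -5.4; python3 - <<'E'
from cell import read_camera
import numpy as np,cv2
from h import *
b=read_camera("top");np.savez("top6.npz",**b)
d0=dict(np.load("top0.npz"))
# carton shift: visible near-left corner region edges, via depth mask rows
for d in(d0,b):
    v,u=np.mgrid[180:245,140:210];P=depth(d,np.c_[u.ravel(),v.ravel()].astype(float)).reshape(65,70,3)
    m=(P[...,2]>.075)&(P[...,2]<.112)
    print("near edge row by col",[int(np.nonzero(m[:,c])[0].max()+180) for c in (16,18,20,22)],"left edge by row",[int(np.nonzero(m[r])[0].min()+140) for r in (10,20,50,54)], "far edge",[int(np.nonzero(m[:,c])[0].min()+180) for c in (50,54,20)])
E
```

```text
t 15.75 pos [0.5494 0.2609 0.1293] psi -5.45 F [-4.66  0.04  5.65] gap 0.0212
scaled [ 0.3469 -0.0017  0.0009] turn -0.0001
near edge row by col [235, 235, 236, 236] left edge by row [157, 156, 153, 152] far edge [182, 182, 180]Traceback (most recent call last):
  File "<stdin>", line 10, in <module>
    return umr_minimum(a, axis, None, out, keepdims, initial, where)
ValueError: zero-size array to reduction operation minimum which has no identity
```

```bash
python3 - <<'E'
import numpy as np
from h import *
for f in("top0.npz","top6.npz"):
    d=dict(np.load(f));v,u=np.mgrid[180:245,140:210];P=depth(d,np.c_[u.ravel(),v.ravel()].astype(float)).reshape(65,70,3)
    m=(P[...,2]>.075)&(P[...,2]<.112)
    print(f,[(c+140,int(np.nonzero(m[40:,c])[0].max()+220)) for c in range(14,60,3) if m[40:,c].any()],[(r+180,int(np.nonzero(m[r])[0].min()+140)) for r in range(4,56,6) if m[r].any()])
E
```

```text
top0.npz [(154, 235), (157, 235), (160, 236), (163, 236), (166, 236), (169, 237), (172, 237), (175, 237), (178, 237), (181, 237), (184, 238), (187, 238), (190, 238), (193, 239), (196, 226)] [(184, 157), (190, 157), (196, 156), (202, 155), (208, 155), (214, 154), (220, 154), (226, 153), (232, 152)]
top6.npz [(157, 224), (160, 231), (163, 230), (166, 228), (169, 227), (172, 226), (175, 225), (178, 223), (181, 222), (184, 221)] [(184, 187), (190, 188), (196, 191), (202, 178), (208, 164), (214, 154), (220, 156), (226, 158)]
```

Emit:
apply_moves(
  series=[
    [[0.015, 0, 0], 0],
    [[0.03, 0, 0], 0],
    [[0.045, 0, 0], 0],
    [[0.06, 0, 0], 0],
    [[0.075, 0, 0], 0],
    [[0.09, 0, 0], 0],
    [[0.105, 0, 0], 0],
    [[0.12, 0, 0], 0],
  ],
)

```text
time: 16.6
ee_pos: [0.5852, 0.2575, 0.1293]
orientation: [-0.0, 0.999, -0.048, -0.001]
wrist_force: [-4.0, 1.0, 5.0]
finger_gap: 0.0206
grasp_force: 65.1
```

Emit:
apply_moves(
  series=[
    [[0.015, 0, 0], 0],
    [[0.03, 0, 0], 0],
    [[0.045, 0, 0], 0],
    [[0.06, 0, 0], 0],
    [[0.075, 0, 0], 0],
    [[0.09, 0, 0], 0],
    [[0.105, 0, 0], 0],
    [[0.12, 0, 0], 0],
  ],
)

```text
time: 17.4
ee_pos: [0.621, 0.254, 0.1293]
orientation: [0.0, 0.999, -0.048, -0.001]
wrist_force: [-5.1, 0.1, 5.0]
finger_gap: 0.0211
grasp_force: 65.0
```

```bash
python3 go.py 0.653 0.2515 0.129 -5.4
```

```text
t 17.4 pos [0.621  0.254  0.1293] psi -5.45 F [-5.07  0.14  5.04] gap 0.0211
scaled [ 0.1068 -0.0018  0.0009] turn -0.0002
```

```bash
python3 - <<'E'
import numpy as np,cv2
from cell import read_camera
a=dict(np.load("side5.npz"));b=read_camera("side");np.savez("side7.npz",**b)
g=[cv2.cvtColor(x["image"],cv2.COLOR_RGB2GRAY) for x in(a,b)]
t=g[0][178:206,168:222]
r=cv2.matchTemplate(g[1][168:216,156:234],t,cv2.TM_CCOEFF_NORMED);_,m,_,l=cv2.minMaxLoc(r);print("score",m,"shift px",l[0]-12,l[1]-10)
cv2.imwrite("pics/s7.png",cv2.resize(b["image"][120:230,120:250,::-1],None,fx=5,fy=5))
E
```

```text
score 0.9918617606163025 shift px 0 0
```

View pics/s7.png

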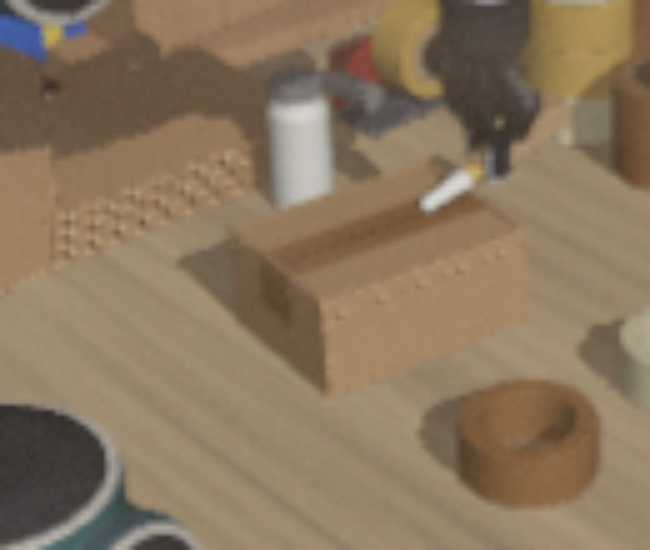

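The side view shows the carton unmoved (template shift 0 px) and the tip on the seam at crop (428,205), about five sixths along. I finish the stroke, lift and move out past the far end.

Emit:
apply_moves(
  series=[
    [[0.015, 0, 0], 0],
    [[0.032, 0, 0], 0],
    [[0.05, 0, 0], 0],
    [[0.068, 0, 0], 0],
    [[0.085, 0, 0], 0],
    [[0.098, 0, 0], 0],
    [[0.1, 0, 0], 0],
    [[0.1, 0, 0], 0],
  ],
)

```text
time: 18.25
ee_pos: [0.6516, 0.2511, 0.1296]
orientation: [-0.0, 0.999, -0.048, 0.0]
wrist_force: [2.2, -0.2, 5.2]
finger_gap: 0.0208
grasp_force: 65.1
```

Emit:
apply_moves(
  series=[
    [[0, 0, -0.01], 0],
    [[0, 0, -0.03], 0],
    [[0, 0, -0.06], 0],
    [[0.01, 0, -0.1], 0],
    [[0.05, 0, -0.12], 0],
    [[0.1, 0, -0.12], 0],
    [[0.15, 0, -0.12], 0],
    [[0.15, 0, -0.12], 0],
  ],
)

```text
time: 19.05
ee_pos: [0.6973, 0.2464, 0.166]
orientation: [-0.0, 0.999, -0.048, 0.0]
wrist_force: [0.5, -0.2, -1.7]
finger_gap: 0.0211
grasp_force: 64.4
```

```bash
python3 - <<'E'
from cell import read_camera,manip
import cv2,numpy as np
from h import *
s=manip.observe();t=np.array(s["ee_pos"]);r=t-[.508,.2636,0];print(t.round(4),"s",(r@[.9956,-.0942,0]).round(4),"q",(r@[.0942,.9956,0]).round(4),s["wrist_force"])
b=read_camera("top");a=read_camera("side");np.savez("top8.npz",**b);np.savez("side8.npz",**a)
for d,n in((a,"side"),(b,"top")):
    p=cv2.projectPoints((t+np.array([-.0607,.0058,-.0297])),d["rvec"],d["tvec"],d["K"],dist(d))[0].ravel();print(n,"tip px",p.round(1))
    x,y=p.round().astype(int);h=cv2.cvtColor(d["image"],cv2.COLOR_RGB2HSV);m=((h[...,1]<50)&(h[...,2]>140))[y-10:y+11,x-12:x+13]
    print("\n".join("".join(".#"[k] for k in row) for row in m.astype(int)),x-12,y-10)
E
python3 go.py 0.653 0.25 0.1077 -5.4
```

```text
[0.6973 0.2464 0.166 ] s 0.1901 q 0.0008 [ 0.53460142 -0.1586396  -1.67652526]
side tip px [220.5 147.7]
.........................
.........................
.........................
..................#......
.................###.....
...............######....
..............#######...#
.............#######.....
............#######......
...........######........
...........####..........
...........###...........
.........................
.........................
.........................
.........................
.........................
.........................
.........................
.........................
......................... 208 138
top tip px [177.1 170.9]
............####.........
............####.........
............####.........
............####.........
............####.........
............####.........
............###..........
............###..........
............###..........
............###..........
............###..........
............###..........
............##...........
.........................
.........................
.........................
.........................
.........................
.........................
.........................
......................... 165 161
t 19.15 pos [0.696  0.2467 0.1657] psi -5.47 F [-0.3   0.02 -0.52] gap 0.021
scaled [-0.1437  0.0029  0.1935] turn -0.0002
```

Measured tip pixels agree with prediction in both views. I descend beside the far panel, then approach slowly.

Emit:
apply_moves(
  series=[
    [[0, 0, 0.03], 0],
    [[0, 0, 0.07], 0],
    [[0, 0, 0.12], 0],
    [[0, 0, 0.16], 0],
    [[0, 0, 0.185], 0],
    [[-0.02, 0, 0.193], 0],
    [[-0.04, 0, 0.193], 0],
    [[-0.05, 0, 0.193], 0],
  ],
)

```text
time: 19.95
ee_pos: [0.6806, 0.2484, 0.1082]
orientation: [-0.0, 0.999, -0.048, 0.0]
wrist_force: [-0.5, 1.3, -0.8]
finger_gap: 0.0207
grasp_force: 64.4
```

Emit:
apply_moves(
  series=[
    [[0, 0, 0], 0],
    [[-0.003, 0, 0], 0],
    [[-0.006, 0, 0], 0],
    [[-0.009, 0, 0], 0],
    [[-0.012, 0, 0], 0],
    [[-0.015, 0, 0], 0],
    [[-0.015, 0, 0], 0],
    [[-0.015, 0, 0], 0],
  ],
)

```text
time: 20.75
ee_pos: [0.6766, 0.2486, 0.1075]
orientation: [-0.0, 0.999, -0.048, 0.0]
wrist_force: [0.3, -0.4, -0.7]
finger_gap: 0.021
grasp_force: 64.4
```

```bash
python3 go.py 0.6748 0.2478 0.1077 -5.4
```

```text
t 20.75 pos [0.6766 0.2486 0.1075] psi -5.46 F [ 0.34 -0.39 -0.69] gap 0.021
scaled [-0.0057  0.0034 -0.0006] turn -0.0002
```

Emit:
apply_moves(
  series=[
    [[-0.002, 0, 0], 0],
    [[-0.004, 0, 0], 0],
    [[-0.006, 0, 0], 0],
    [[-0.008, 0, 0], 0],
    [[-0.01, 0, 0], 0],
    [[-0.01, 0, 0], 0],
    [[-0.01, 0, 0], 0],
    [[-0.01, 0, 0], 0],
  ],
)

```text
time: 21.55
ee_pos: [0.674, 0.2488, 0.1078]
orientation: [-0.0, 0.999, -0.048, 0.001]
wrist_force: [4.9, -0.3, -1.7]
finger_gap: 0.0209
grasp_force: 64.4
```

Contact at about 5 N on the tab with the tip at z ≈ 78 mm. Now I rub downwards.

Emit:
apply_moves(
  series=[
    [[-0.002, 0, 0], 0],
    [[-0.002, 0, 0.006], 0],
    [[-0.002, 0, 0.018], 0],
    [[-0.002, 0, 0.03], 0],
    [[-0.002, 0, 0.042], 0],
    [[-0.002, 0, 0.054], 0],
    [[-0.002, 0, 0.066], 0],
    [[-0.002, 0, 0.07], 0],
  ],
)

```text
time: 22.35
ee_pos: [0.6732, 0.249, 0.0862]
orientation: [-0.0, 0.999, -0.048, 0.0]
wrist_force: [5.5, -0.9, 2.2]
finger_gap: 0.0207
grasp_force: 64.7
```

```bash
python3 go.py 0.6735 0.2488 0.079 -5.4
```

```text
t 22.35 pos [0.6732 0.249  0.0862] psi -5.46 F [ 5.53 -0.86  2.16] gap 0.0207
scaled [0.001  0.0005 0.0241] turn -0.0002
```

Emit:
apply_moves(
  series=[
    [[0, 0, 0.008], 0],
    [[0, 0, 0.018], 0],
    [[0, 0, 0.025], 0],
    [[0, 0, 0.028], 0],
    [[0, 0, 0.028], 0],
    [[0.015, 0, 0.028], 0],
    [[0.04, 0, 0.028], 0],
    [[0.08, 0, 0.028], 0],
  ],
)

```text
time: 23.15
ee_pos: [0.6971, 0.2467, 0.0777]
orientation: [0.0, 0.999, -0.047, -0.001]
wrist_force: [0.1, -0.6, -0.5]
finger_gap: 0.0211
grasp_force: 64.4
```

Emit:
apply_moves(
  series=[
    [[0.04, 0, -0.02], 0],
    [[0.08, 0, -0.08], 0],
    [[0.08, 0, -0.16], 0],
    [[0.08, 0, -0.25], 0],
    [[0.08, 0.02, -0.33], 0],
    [[0.08, 0.06, -0.36], 0],
    [[0.08, 0.12, -0.36], 0],
    [[0.08, 0.2, -0.36], 0],
  ],
)

```text
time: 23.95
ee_pos: [0.7148, 0.1834, 0.1844]
orientation: [0.0, 0.999, -0.047, -0.001]
wrist_force: [0.8, 0.1, -1.5]
finger_gap: 0.0207
grasp_force: 64.4
```

```bash
python3 go.py 0.5 -0.266 0.19 -5.4; python3 - <<'E'
from cell import read_camera
import numpy as np,cv2
from h import *
b=read_camera("top");np.savez("top9.npz",**b)
for d in(dict(np.load("top0.npz")),b):
    v,u=np.mgrid[170:250,140:215];P=depth(d,np.c_[u.ravel(),v.ravel()].astype(float)).reshape(80,75,3)
    m=((P[...,2]>.08)&(P[...,2]<.11));w=P[m][:,:2];print(m.sum(),cv2.minAreaRect((w*1000).astype(np.float32)),np.median(P[m][:,2]))
E
```

```text
t 23.95 pos [0.7148 0.1834 0.1844] psi -5.43 F [ 0.79  0.15 -1.49] gap 0.0207
scaled [-0.571   1.5591 -0.0188] turn -0.0001
2455 ((507.63299560546875, 263.3970031738281), (152.11892700195312, 201.40878295898438), 84.50775909423828) 0.09394591622217563
1124 ((510.7060546875, 294.3724365234375), (92.76519012451172, 202.41513061523438), 86.39915466308594) 0.09391330798863329
```

The carton is in place (top still 93.9 mm high, length fits). Now I carry the burnisher back over the mat.

Emit:
apply_moves(
  series=[
    [[-0.03, 0.08, 0], 0],
    [[-0.09, 0.2, 0], 0],
    [[-0.15, 0.33, 0], 0],
    [[-0.21, 0.47, 0], 0],
    [[-0.27, 0.61, 0], 0],
    [[-0.33, 0.75, 0], 0],
    [[-0.38, 0.88, 0], 0],
    [[-0.42, 1.0, 0], 0],
  ],
)

```text
time: 24.8
ee_pos: [0.5591, -0.1043, 0.1844]
orientation: [-0.0, 0.999, -0.048, -0.001]
wrist_force: [0.7, -0.2, -0.7]
finger_gap: 0.0208
grasp_force: 64.3
```

```bash
python3 go.py 0.5 -0.266 0.08 -5.4
```

```text
t 24.8 pos [ 0.5591 -0.1043  0.1844] psi -5.51 F [ 0.66 -0.24 -0.74] gap 0.0208
scaled [-0.1442  0.5555  0.3481] turn -0.0003
```

Emit:
apply_moves(
  series=[
    [[-0.04, 0.14, 0], 0],
    [[-0.07, 0.28, 0], 0],
    [[-0.1, 0.4, 0.05], 0],
    [[-0.13, 0.48, 0.12], 0],
    [[-0.14, 0.52, 0.2], 0],
    [[-0.14, 0.54, 0.28], 0],
    [[-0.14, 0.54, 0.33], 0],
    [[-0.14, 0.54, 0.35], 0],
  ],
)

```text
time: 25.6
ee_pos: [0.5026, -0.259, 0.0786]
orientation: [-0.001, 0.999, -0.048, -0.002]
wrist_force: [-0.1, 0.2, -0.8]
finger_gap: 0.0212
grasp_force: 64.3
```

```bash
python3 go.py 0.5 -0.266 0.028 -5.4
```

```text
t 25.6 pos [ 0.5026 -0.259   0.0786] psi -5.5 F [-0.12  0.22 -0.83] gap 0.0212
scaled [-0.0065  0.0239  0.1685] turn -0.0003
```

Emit:
apply_moves(
  series=[
    [[0, 0, 0.03], 0],
    [[0, 0, 0.06], 0],
    [[0, 0, 0.09], 0],
    [[0, 0, 0.11], 0],
    [[0, 0, 0.12], 0],
    [[0, 0, 0.126], 0],
    [[0, 0, 0.132], 0],
    [[0, 0, 0.138], 0],
  ],
)

```text
time: 26.4
ee_pos: [0.5044, -0.2594, 0.0405]
orientation: [0.0, 0.999, -0.048, 0.001]
wrist_force: [2.0, 2.8, 10.2]
finger_gap: 0.0207
grasp_force: 65.5
```

Emit:
apply_moves(
  series=[
    [[0, 0, 0.005], 0],
    [[0, 0, 0.01], 0],
    [[0, 0, 0.015], 0],
    [[0, 0, 0.02], 0],
    [[0, 0, 0.025], 0],
    [[0, 0, 0.03], 0],
    [[0, 0, 0.03], 0],
    [[0, 0, 0.03], 0],
  ],
)

```text
time: 27.2
ee_pos: [0.5053, -0.2599, 0.0326]
orientation: [0.001, 0.999, -0.048, 0.002]
wrist_force: [4.2, -0.4, 10.8]
finger_gap: 0.0211
grasp_force: 66.5
```

Emit:
apply_moves(
  series=[
    [[0, 0, 0.004], 0],
    [[0, 0, 0.008], 0],
    [[0, 0, 0.012], 0],
    [[0, 0, 0.014], 0],
    [[0, 0, 0.014], 0],
    [[0, 0, 0.014], 0],
    [[0, 0, 0.014], 0],
    [[0, 0, 0.014], 0],
  ],
)

```text
time: 28.0
ee_pos: [0.5052, -0.2599, 0.0284]
orientation: [0.001, 0.999, -0.048, 0.002]
wrist_force: [5.3, -0.8, 10.8]
finger_gap: 0.0209
grasp_force: 66.9
```

Emit:
apply_moves(
  series=[
    [[0, 0, 0], 0],
    [[0, 0, 0], 0],
    [[0, 0, 0], 0],
    [[0, 0, 0], 0],
    [[0, 0, 0], 0],
    [[0, 0, 0], 0],
    [[0, 0, 0], 0],
    [[0, 0, 0], 0],
  ],
  gripper=0.2,
)

```text
time: 28.8
ee_pos: [0.5039, -0.2592, 0.0265]
orientation: [-0.0, 0.999, -0.048, -0.0]
wrist_force: [0.1, -0.9, 0.4]
finger_gap: 0.0513
grasp_force: 0.0
```

Emit:
apply_moves(
  series=[
    [[0, 0, -0.02], 0],
    [[0, 0, -0.06], 0],
    [[0, 0, -0.12], 0],
    [[0, 0, -0.2], 0],
    [[0.0, 0, -0.3], 0],
    [[0.0, 0, -0.4], 0],
    [[0, 0.0, -0.5], 0],
    [[0, 0, -0.6], 0],
  ],
)

```text
time: 29.6
ee_pos: [0.5037, -0.2591, 0.209]
orientation: [0.0, 0.999, -0.048, 0.0]
wrist_force: [0.4, -0.5, -0.6]
finger_gap: 0.0513
grasp_force: 0.0
```

Emit:
apply_moves(
  series=[
    [[0, 0.05, -0.05], 0],
    [[0, 0.15, -0.1], 0],
    [[0, 0.3, -0.1], 0],
    [[0, 0.45, -0.1], 0],
    [[0, 0.6, -0.1], 0],
    [[0, 0.7, -0.1], 0],
    [[0, 0.75, -0.1], 0],
    [[0, 0.75, -0.1], 0],
  ],
)

```text
time: 30.4
ee_pos: [0.482, -0.4844, 0.2368]
orientation: [-0.0, 0.999, -0.048, -0.0]
wrist_force: [-0.3, 0.6, 0.1]
finger_gap: 0.0515
grasp_force: 0.0
```

```bash
python3 - <<'E'
from cell import read_camera,manip
import numpy as np,cv2
from h import *
b=read_camera("top");np.savez("top10.npz",**b)
cv2.imwrite("pics/end.png",b["image"][:,:,::-1])
v,u=np.mgrid[0:384,0:512];P=depth(b,np.c_[u.ravel(),v.ravel()].astype(float)).reshape(384,512,3)
h=cv2.cvtColor(b["image"],cv2.COLOR_RGB2HSV)
m=np.zeros(h.shape[:2],np.uint8);m[176:236,303:345]=(h[...,2]>90)[176:236,303:345]
c=max(cv2.findContours(m,0,1)[0],key=cv2.contourArea);o=cv2.drawContours(np.zeros_like(m),[c],-1,1,-1)
vv,uu=np.nonzero(o);w=plane(b,np.c_[uu,vv].astype(float),.02);print("burnisher",cv2.minAreaRect((w[:,:2]*1000).astype(np.float32)),"z med/max",np.percentile(P[o>0][:,2],[5,50,95]))
q=P[170:250,140:215].reshape(-1,3);q=q[(q[:,2]>.08)&(q[:,2]<.11)];print("carton",cv2.minAreaRect((q[:,:2]*1000).astype(np.float32)))
s=manip.observe();print(s["time"],s["ee_pos"],s["wrist_force"],s["finger_gap"])
E
```

```text
burnisher ((512.1367797851562, -262.307861328125), (22.624380111694336, 159.35821533203125), 84.41203308105469) z med/max [0.01586889 0.02631918 0.03496877]
carton ((507.5564270019531, 263.5760498046875), (151.49180603027344, 201.1510467529297), 84.61568450927734)
30.45 [ 0.48239129 -0.48320173  0.23688159] [-0.18921519  0.83448356  0.16167362] 0.051431937643554526
```

View pics/end.png

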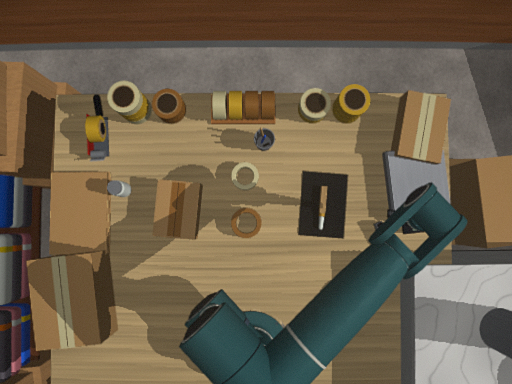

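The final view shows the burnisher lying flat on the mat at (322,207), with the carton (177,208) and the rolls at their starting pixels and the arm clear. I hand the job in.

```bash
python3 -c "
from cell import manip
print(manip.sign_off())"
```

```text
the job is handed in; nothing more can be done
None
```

I rubbed the seam and the far tab down at about 5 N (tool tilted about 18°, not 25–40°, set by levering its tail on the brown roll's rim), laid the burnisher back on the mat with the carton unmoved, and handed the job in at about 30 s; no verdict was shown.

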